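# Free the child-safety catch of the fuel locker and open its door

### The arm

A 6-joint arm with a two-finger parallel gripper is mounted at the origin on a cart in front of the work surface, level with it; the furniture and walls round the work are solid. World frame = base frame: x ahead of the robot, y to its left, z up, the work surface at z = 0. Lengths are in m, angles in rad, forces in N, time in s.
With the tool pointing down it reaches from about 0.35 to 0.775 m from the base axis. Payload 7.3 kg.
Tool frame: the origin (TCP) lies at the centre of the arm's flange, where the gripper is bolted on; the fingertips stand 178 mm ahead of it and the grasp point (between the pads) lies 159 mm ahead of it (tip_extent is the distance from the TCP to the fingertips, in m); z points along the fingers, y is the line along which they close (so a half turn about z gives the same grasp; the last joint's range is limited). The gripper opens to 92 mm and grips with 3 to 60 N. Pads are 19 mm wide; open, the fingers measure 130 mm over their backs; the gripper's body (75 mm by 190 mm) begins 47 mm behind the grasp point.
Start: joints at [-0.146, 0.342, 1.524, -0, 1.275, -0.146], TCP at [0.525, 0, 0.405] pointing down, gripper open.
Joint ranges: [-2.53, 2.53], [-0.77, 2.02], [0.04, 2.7], [-1, 4.14], [0.28, 2.66], [-3.11, 3.11]. Speed limits (rad/s): [2.57, 2.57, 3.14, 3.14, 3.14, 3.14].

### API

Orientations are given as [roll, pitch, yaw] about the fixed x, y, z axes, in that order (R = Rz(yaw) Ry(pitch) Rx(roll)).
In Python, from cell import * gives the robot as it stands.
- The arm moves only by the tool arm_command, never from a script. Its arguments are lists of equal length, an entry for each row: "xyz": the shift along the world's x, y, z in mm, a list of three; "spin": the turn about the world's z in degrees. In form: {"xyz": [[tx, ty, tz], ...], "spin": [spin, ...]}. A call has 1 to 20 rows; each row shifts and turns the commanded pose from where the row before left it; what a row does not reach is not made up. A row lasts 1/10 s, in which the tool goes at most 50 mm and 8.59 degrees, less where a joint would pass 70% of its speed; a pose out of reach is approached as far as the arm can. A call with a gripper value outside its range is refused whole. "jaw" is the opening, from -1 (shut) to 1 (fully open), set as the call begins (left out, the last holds). The fingers move at their own pace and stop on an object; "squeeze" is the grip in N (left out, the last holds). Time passes only in rows, so rows that do not move let the fingers close. It gives the time, the measured TCP pose, the force, the opening and the grip force at its end, in the units of the state.
- observe(): the state, without advancing time (a new reading comes with each control period).
- read_camera(name): name is "scene" or "side" or "wrist"; returns a dict with "img" (420x560x3 uint8, red, green, blue), "depth" (420x560 float32, m along the optical axis (not along the pixel's ray), 0 where there is no reading), "fx", "fy", "cx", "cy" (pixels), "world_from_camera" (4x4, takes a point from camera to world coordinates). Camera axes: x right, y up, looking along -z (the intrinsics and any distortion apply to the point x, -y, -z); pixel columns grow to the right and rows downward; lengths in m; the calibration is good to about 2 mm. A picture is of the moment at which its call begins.
- hand_in(): hands the job in; it is judged then, once.
The state is a dict: "time": time; "qpos": joint angles; "qvel": joint speeds; "joint_efforts": joint torques, N m; "tool_pos": TCP position; "tool_rot": TCP orientation; "contact_force": force on the tool from outside, world axes, zero at the start; "torque": the same for the moment, N m; "opening": finger opening in m; "grip_force": force on a finger pad.
Only numpy, scipy, OpenCV 4.12 (cv2) and the standard library are available. Lean on these libraries where they do the work, as an engineer would, in place of code of your own. Each camera call takes 0.05 s, during which the arm holds its last target. There are 200 camera calls.

### The job

The small yellow fuel locker has a child-safety catch stuck on the back of its door, near the top edge; nobody noted how far along. Pull the door ajar until the catch stops it, reach down into the gap behind the door's top edge and find the sprung hook, press it down and, keeping it down, draw the door out past the catch. Then swing the door wide open, at least square to the locker's front, and leave it there, without shifting or upsetting the lighter on top or the things standing round about.

Things in the scene. Friction and masses are not known exactly. Their poses are not given: they have to be found in the camera images.
- locker: yellow steel locker, fixed, 200 deep (x), 260 wide (y), 170 high; origin under its middle, x towards its back, y to its left, z up. Front plane at x = -100. The roof's front edge is folded down into a flange along the whole width: 8 thick (x -100 to -92), lower edge 146 above the worktop. Fixed fuel cans stand inside
- door (a joint): opening angle of the door, rad: 0 shut, 1.7 at most; it turns about an upright hinge line at its right (-y) edge, its left edge swings towards the robot. The hinge rubs (0.25 N m): the door stays where it is left. The catch stops it between about 0.17 and 0.33: some 40 mm of travel at the catch, so the farther the catch is from the hinge the smaller the angle
- catch (a joint): angle of the hook, rad: 0 up (rest), 0.42 at its lower stop; from 0.2 it clears the flange. A white plastic arm, 26 wide along the door, runs from the door's inner face 69 back under the flange; its upright barb, 49 from that face, meets the flange's back when the door is pulled. Press it on the green ridge: about 5 N to start, 8 N (5 mm down) to clear, 13 N (10 mm down) at the stop
- door_corner (a point): upper free corner of the door's inner face, 250 from the hinge line, 168 above the worktop. The hook's green thumb ridge lies across the arm 15 behind the inner face, its crest 144 above the worktop at rest, free from above once the door is ajar. The arm's middle is anywhere from 115 to 205 along the door from the hinge line: it differs every time and is not given
- door_hinge (a point): point on the hinge line at the height of the door's top edge (168 above the worktop). Its y axis runs along the door to the free edge and turns with it, z is up; the door's inner face is 1 and its outer face 19 on the -x side of the hinge line
- door_handle (a point): middle of the steel bar handle: bar 10 thick, 90 long, level, along the door; its centre line is 37 off the outer face (32 free behind the bar, a post at either end), 195 from the hinge line, 146 above the worktop
- gas_lighter: long red and steel gas lighter, 264 long, 20 thick, lying along the back half of the locker's top; origin under its middle
- fuel_can_7: open fuel can, 71 wide, 63 high, on the worktop right of the locker; origin under its middle
- ramekin_a: small dark sauce dish with red sauce, 63 wide, 37 high, on the worktop right of the locker (one with pale sauce near it is fixed); origin under its middle
- kitchen_timer: white wind-up timer, 65 wide, 40 high, on the worktop right of the locker; origin under its middle
- tape_roll: roll of pale tape lying flat, 100 wide, 25 high, on the front of the worktop left of the locker; origin under its middle

How it is judged:
On the way, in this order (a step that is already met when the one before it is completed fails the run):
1. the door is pulled ajar with the hook still up, so that the gap is open (value of joint door above 0.12 rad and value of joint catch below 0.08 rad), for 0.1 s.
2. the hook is pressed down far enough to clear the flange while the door is ajar (value of joint catch above 0.17 rad and value of joint door between 0.1 and 0.45 rad), for 0.05 s.
At the end, for the whole second after the job is handed in: the door stands open by at least 1.4 rad (square is 1.57), at rest, and the hook has sprung back up (value of joint door above 1.4 rad and velocity of joint door between -0.05 and 0.05 rad/s and value of joint catch below 0.08 rad); the robot touches nothing.
It fails at once if the lighter on the locker is shifted by more than 30 mm or tipped (distance of gas_lighter from where it was at the start of the episode above 0.03 m or angle between gas_lighter's own z axis and vertical above 0.4 rad).
It fails at once if the open fuel can is shifted by more than 30 mm or tipped (distance of fuel_can_7 from where it was at the start of the episode above 0.03 m or angle between fuel_can_7's own z axis and vertical above 0.4 rad).
It fails at once if the red sauce dish, the timer or the tape is shifted by more than 30 mm or tipped (distance of any of ramekin_a, kitchen_timer, tape_roll from where it was at the start of the episode above 0.03 m or angle between any of ramekin_a, kitchen_timer, tape_roll's own z axis and vertical above 0.4 rad).
It also fails if it takes over 45 s, if anything falls off the work surface, if the arm or the gripper's body presses on something with over 40 N, if the wrist force passes 120 N, or if a joint passes its speed limit or range.

## Working session

There is one attempt and no reset: what is moved stays moved. The work goes in short steps, Python scripts to look and compute and a tool call to move; the robot and the scene stay as the last step left them, time stands still between calls to the robot, and variables do not carry over. Pictures are saved under pics/ and viewed, at most 10 in all, crops included, and the job is handed in when it is done.

Besides the shell and the picture viewer there is one more tool, called after ">>>" by a JSON object that holds its "op" and its "data", one argument or row to a line. arm_command: Moves the arm, as the interface text tells. Its arguments: {"type":"object","properties":{"xyz":{"type":"array","items":{"type":"array","items":{"type":"number"}}},"spin":{"type":"array","items":{"type":"number"}},"jaw":{"type":"number"},"squeeze":{"type":"number"}},"required":["xyz","spin"]}

```bash
mkdir -p pics; cat > h.py <<'E'
from cell import *
import numpy as np, cv2
def cloud(c):
    d=c["depth"]; v,u=np.indices(d.shape)
    P=np.stack([(u-c["cx"])/c["fx"]*d, -(v-c["cy"])/c["fy"]*d, -d, np.ones_like(d)],-1)
    return (P@np.array(c["world_from_camera"]).T)[...,:3]
def snap(n,f):
    c=read_camera(n); cv2.imwrite("pics/"+f,c["img"][...,::-1]); np.savez("pics/"+f+".npz",**c); return c
E
python3 - <<'E'
from h import *
a=snap("scene","a.png")["img"]; b=snap("side","b.png")["img"]
c=read_camera("scene"); print(c.keys()); print(c["world_from_camera"])
s=observe(); print(s["tool_pos"],s["tool_rot"],s["opening"],s["time"])
E
```

```text
dict_keys(['img', 'depth', 'fx', 'fy', 'cx', 'cy', 'world_from_camera'])
[[ 0.79651213  0.42513913 -0.42991295  0.02469011]
 [-0.60448693  0.57499958 -0.55133568 -0.91132421]
 [ 0.01280539  0.69902232  0.71498519  1.01145095]
 [ 0.          0.          0.          1.        ]]
[5.24917861e-01 1.91061086e-05 4.04219084e-01] [-3.14048864e+00 -1.52674225e-04  1.57077449e+00] 0.09163066196926169 0.15
```

View pics/a.png

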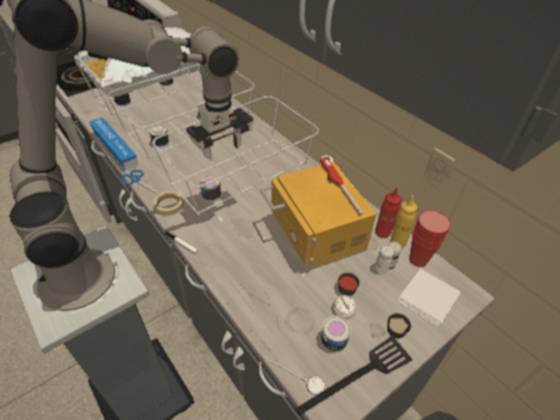

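View pics/b.png

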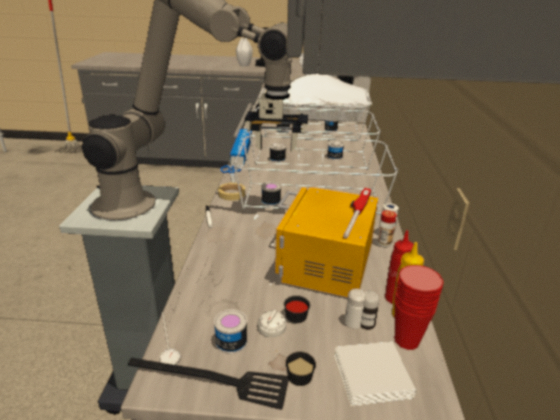

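The scene view shows the yellow locker (roof about (325,190)), its front facing lower left, the lighter on its roof at (340,185), and the timer, dish and can at (345,305), (348,283) and (336,332). The tape is at (168,203). The side view matches.

```bash
python3 - <<'E'
from h import *
for f in "ab":
    c=np.load(f"pics/{f}.png.npz"); P=cloud(c); hsv=cv2.cvtColor(c["img"],cv2.COLOR_RGB2HSV)
    m=(hsv[...,0]>14)&(hsv[...,0]<28)&(hsv[...,1]>170)&(hsv[...,2]>90)&(P[...,0]<1.1)&(P[...,0]>.3)&(P[...,2]>0.02)&(P[...,2]<.2)
    n,l,s,_=cv2.connectedComponentsWithStats(m.astype(np.uint8)); k=1+np.argmax(s[1:,4]); m=l==k
    p=P[m]; t=p[p[:,2]>.16]; print(f,s[k],np.median(t[:,2]))
    r=cv2.minAreaRect((t[:,:2]*1000).astype(np.float32)); print("top rect",r,cv2.boxPoints(r))
    # steel handle: non-yellow points near front
    q=P[(P[...,2]>.12)&(P[...,2]<.165)]
    ct=np.array(r[0])/1000
    q=q[(np.linalg.norm(q[:,:2]-ct,axis=1)<.25)]
    print("q",len(q)); np.save(f"pics/{f}_q.npy",q)
    # side wall/front wall points
    w=p[(p[:,2]<.14)]; print("walls x",np.percentile(w[:,0],[1,5,25,50,75]),"y",np.percentile(w[:,1],[1,5,25,50,95]))
    # things
    W=P[(P[...,2]>.3)&(P[...,0]>.45)]; print("overhead min",W.min(0) if len(W) else None)
a=cv2.imread("pics/a.png")[140:290,230:400]; b=cv2.imread("pics/b.png")[170:310,250:400]
a=cv2.resize(a,None,fx=2.6,fy=2.6); a=a[:390,:400]; b=cv2.resize(b,(390,390))[:, :390]
cv2.imwrite("pics/c.png",np.hstack([cv2.resize(a,(400,390)),b]))
E
```

```text
a [ 273  163  102   94 4424] 0.17071770466061986
top rect ((686.3989868164062, -287.302001953125), (253.10824584960938, 218.87437438964844), 76.63202667236328) [[ 550.6672  -385.12485]
 [ 763.61115 -435.72952]
 [ 822.1308  -189.47916]
 [ 609.1868  -138.87448]]
q 1607
walls x [0.55742123 0.58772305 0.61669046 0.66214143 0.70583774] y [-0.43242497 -0.43032677 -0.41962621 -0.40775707 -0.38970408]
overhead min [ 0.45006648 -0.80938806  0.30000821]
b [ 275  188  103  106 8017] 0.1702256239545683
top rect ((688.735595703125, -285.3008117675781), (263.08819580078125, 220.3463897705078), 75.8341064453125) [[ 549.71985 -385.8821 ]
 [ 763.3657  -439.80753]
 [ 827.75134 -184.71951]
 [ 614.10547 -130.7941 ]]
q 1918
walls x [0.55738536 0.57020863 0.61788022 0.67186904 0.72383968] y [-0.43526717 -0.43231071 -0.42179443 -0.40888547 -0.37821688]
overhead min [ 0.4502716  -1.29458779  0.30000168]
```

View pics/c.png

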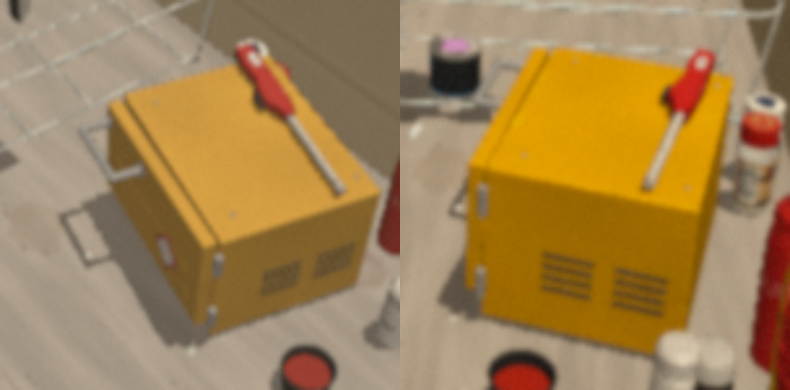

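The crop shows the locker's roof and the door seam. The steel handle bar is on the front's upper left, at about (100,150) in the left crop. The hinges are at the right edge, with the dish and shakers to the right.

```bash
python3 - <<'E'
from h import *
ex=np.array([np.cos(-.246),np.sin(-.246)]); ey=np.array([-ex[1],ex[0]])
for f in "ab":
    c=np.load(f"pics/{f}.png.npz"); P=cloud(c); hsv=cv2.cvtColor(c["img"],cv2.COLOR_RGB2HSV)
    d=P[...,:2]-np.array([.568,-.390]); X=d@ex; Y=d@ey; Z=P[...,2]
    m=(X<-.028)&(X>-.09)&(Y>.1)&(Y<.28)&(Z>.1)&(Z<.18)
    print(f,m.sum()); print(np.round(np.c_[X[m],Y[m],Z[m]]*1000)[::max(1,m.sum()//14)].astype(int).tolist())
    for nm,mm in dict(roof=(abs(Z-.17)<.006)&(hsv[...,1]>170)&(X<.05)&(Y>-.1)&(Y<.3)&(X>-.05), side=(Z<.14)&(Z>.02)&(hsv[...,1]>170)&(X>.03)&(X<.2)&(abs(Y)<.03)).items():
        print(nm,mm.sum(),np.percentile(X[mm],[1,50,99]).round(4),np.percentile(Y[mm],[1,50,99]).round(4),np.median(Z[mm]))
    for lo,hi in((.02,.07),(.08,.12),(.18,.22)):
        mm=(abs(Z-.169)<.006)&(hsv[...,1]>170)&(Y>lo)&(Y<hi); print("front edge",lo,np.percentile(X[mm],[1,5]).round(4))
    lo=(Z>.015)&(Z<.1)&(P[...,0]<.8)&(P[...,0]>.2)&((Y<-.02)|(X<-.03))&(P[...,1]>-.75)&(P[...,1]<.25)
    n,l,s,ce=cv2.connectedComponentsWithStats(lo.astype(np.uint8))
    for k in range(1,n):
        if s[k,4]>60:
            q=P[l==k]; print("obj",s[k,:4],q.min(0).round(3),q.max(0).round(3))
E
```

```text
a 134
[[-30, 253, 150], [-45, 249, 149], [-53, 246, 151], [-59, 239, 155], [-60, 237, 148], [-58, 225, 150], [-62, 213, 148], [-61, 200, 151], [-56, 189, 151], [-54, 179, 151], [-30, 159, 152], [-32, 160, 147], [-47, 157, 151], [-56, 158, 149], [-58, 155, 149]]
roof 1316 [-0.0188  0.0165  0.0492] [0.0048 0.1062 0.249 ] 0.17035730603687954
side 484 [0.0322 0.1123 0.1913] [0.0021 0.0049 0.0077] 0.11219829921960822
front edge 0.02 [-0.0168 -0.0101]
front edge 0.08 [-0.0179 -0.0108]
front edge 0.18 [-0.0173 -0.0098]
obj [200 175  18  10] [0.47  0.08  0.056] [0.538 0.113 0.068]
obj [200 179  21  20] [0.469 0.04  0.015] [0.537 0.091 0.069]
obj [154 191  29  22] [0.309 0.068 0.015] [0.406 0.171 0.031]
obj [170 233  26  18] [ 0.293 -0.123  0.015] [ 0.33  -0.016  0.025]
obj [375 241  27  30] [ 0.726 -0.534  0.016] [ 0.795 -0.49   0.094]
obj [338 272  22  22] [ 0.584 -0.53   0.015] [ 0.649 -0.468  0.042]
obj [399 273  54  51] [ 0.701 -0.738  0.015] [ 0.8   -0.595  0.035]
obj [322 295  35  55] [ 0.439 -0.631  0.015] [ 0.591 -0.512  0.068]
obj [387 312  25  25] [ 0.596 -0.707  0.015] [ 0.659 -0.
[... 518 characters left out ...]
t edge 0.02 [-0.0119 -0.0021]
front edge 0.08 [-0.0138 -0.005 ]
front edge 0.18 [-0.0145 -0.0067]
obj [261 181  20  22] [0.471 0.038 0.015] [0.539 0.115 0.068]
obj [217 182  28  25] [ 0.309 -0.004  0.015] [0.416 0.174 0.096]
obj [345 289  34  37] [ 0.728 -0.536  0.015] [ 0.799 -0.493  0.091]
obj [283 295  27  25] [ 0.583 -0.532  0.015] [ 0.645 -0.467  0.04 ]
obj [214 309  33  40] [ 0.439 -0.633  0.015] [ 0.509 -0.559  0.066]
obj [258 309  28  24] [ 0.529 -0.578  0.015] [ 0.592 -0.518  0.043]
obj [335 342  56  59] [ 0.7   -0.741  0.015] [ 0.8   -0.596  0.033]
obj [285 351  31  31] [ 0.597 -0.708  0.015] [ 0.658 -0.643  0.04 ]
obj [129 357  93  23] [ 0.278 -0.712  0.015] [ 0.472 -0.673  0.022]
```

>>> {"op": "arm_command", "data": {
  "xyz": [
    [6,-30,0],
    [6,-30,0],
    [6,-30,0],
    [6,-30,0],
    [6,-30,0],
    [6,-32,0],
    [0,0,-20],
    [0,0,-15],
    [0,0,0],
    [0,0,0]
  ],
  "spin": [-3,-3,-3,-3,-2,0,0,0,0,0],
  "jaw": -0.48,
  "squeeze": 20
}}

```text
time: 1.15
tool_pos: [0.5611, -0.1819, 0.3698]
tool_rot: [-3.141, -0.0, 1.327]
contact_force: [0.6, -1.0, 1.0]
opening: 0.0243
grip_force: 0.0
```

```bash
python3 - <<'E'
from h import *
c=snap("wrist","d.png"); s=observe(); print(s["tool_pos"],s["tool_rot"],s["opening"],s["contact_force"],s["time"]); print(np.array(c["world_from_camera"]).round(3))
E
```

```text
[ 0.56119774 -0.18186953  0.37041313] [3.14070826e+00 1.50732216e-04 1.32677473e+00] 0.023976349786531632 [-0.36505676 -0.06036443  0.39309558] 1.2
[[ 0.97   0.234  0.062  0.578]
 [-0.242  0.938  0.247 -0.115]
 [-0.    -0.255  0.967  0.35 ]
 [ 0.     0.     0.     1.   ]]
```

View pics/d.png

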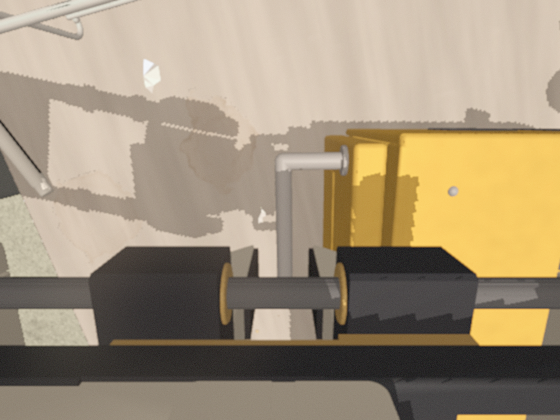

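The bar (column 285) runs midway between the finger pads (columns 258 and 310), clear of the door face at about column 325. Descending.

>>> {"op": "arm_command", "data": {
  "xyz": [
    [0,0,-20],
    [0,0,-20],
    [0,0,-15],
    [0,0,-10],
    [0,0,0]
  ],
  "spin": [0,0,0,0,0]
}}

```text
time: 1.7
tool_pos: [0.561, -0.1817, 0.3042]
tool_rot: [-3.14, -0.0, 1.327]
contact_force: [0.5, 0.1, 0.0]
opening: 0.0238
grip_force: 0.0
```

>>> {"op": "arm_command", "data": {
  "xyz": [
    [0,0,0],
    [0,0,0],
    [0,0,0],
    [0,0,0],
    [0,0,0]
  ],
  "spin": [0,0,0,0,0],
  "jaw": -1,
  "squeeze": 15
}}

```text
time: 2.2
tool_pos: [0.5612, -0.182, 0.3058]
tool_rot: [3.139, 0.0, 1.327]
contact_force: [0.2, 0.9, 6.3]
opening: 0.0094
grip_force: 15.0
```

>>> {"op": "arm_command", "data": {
  "xyz": [
    [-4,-0.2,0],
    [-4,-0.3,0],
    [-4,-0.4,0],
    [-4,-0.5,0],
    [-4,-0.5,0],
    [-4,-0.5,0],
    [-4,-0.6,0],
    [0,0,0]
  ],
  "spin": [1.1,1.1,1.1,1.2,1.1,1.2,1.1,0]
}}

```text
time: 3.0
tool_pos: [0.5329, -0.1853, 0.3058]
tool_rot: [3.14, 0.001, 1.465]
contact_force: [-0.2, -1.7, 7.5]
opening: 0.0095
grip_force: 15.0
```

>>> {"op": "arm_command", "data": {
  "xyz": [
    [-3,-0.5,0],
    [-3,-0.5,0],
    [0,0,0]
  ],
  "spin": [0.9,0.8,0]
}}

```text
time: 3.3
tool_pos: [0.5274, -0.1864, 0.3058]
tool_rot: [3.138, 0.002, 1.494]
contact_force: [1.8, -2.0, 6.3]
opening: 0.0094
grip_force: 15.0
```

>>> {"op": "arm_command", "data": {
  "xyz": [
    [-3,-0.6,0],
    [-3,-0.6,0],
    [0,0,0]
  ],
  "spin": [0.9,0.8,0]
}}

```text
time: 3.6
tool_pos: [0.5247, -0.1869, 0.3059]
tool_rot: [3.127, 0.001, 1.523]
contact_force: [23.6, 3.9, -6.1]
opening: 0.0097
grip_force: 15.0
```

>>> {"op": "arm_command", "data": {
  "xyz": [
    [-3,-0.6,0],
    [0,0,0]
  ],
  "spin": [0.9,0]
}}

```text
time: 3.8
tool_pos: [0.5226, -0.1871, 0.3059]
tool_rot: [3.124, 0.001, 1.539]
contact_force: [30.1, 6.6, -9.2]
opening: 0.0122
grip_force: 14.9
```

>>> {"op": "arm_command", "data": {
  "xyz": [
    [3,0.6,0],
    [2,0.4,0],
    [0,0,0]
  ],
  "spin": [-1,-1,0]
}}

```text
time: 4.1
tool_pos: [0.5258, -0.1867, 0.3058]
tool_rot: [3.132, 0.001, 1.504]
contact_force: [15.7, 0.6, -0.1]
opening: 0.0095
grip_force: 15.0
```

>>> {"op": "arm_command", "data": {
  "xyz": [
    [0,0,0],
    [0,0,0],
    [0,0,0],
    [0,0,0],
    [0,0,20],
    [0,0,30],
    [0,0,40],
    [0,0,40],
    [0,0,0]
  ],
  "spin": [0,0,0,0,0,0,0,0,0],
  "jaw": -0.48
}}

```text
time: 5.0
tool_pos: [0.5233, -0.1871, 0.4403]
tool_rot: [3.133, 0.004, 1.504]
contact_force: [0.3, -0.4, 0.7]
opening: 0.024
grip_force: 0.0
```

```bash
python3 - <<'E'
from h import *
w=snap("wrist","e.png")
a=snap("scene","ea.png"); b=snap("side","eb.png"); s=observe(); print(s["tool_pos"],s["tool_rot"],s["contact_force"],s["time"])
for c in (w,a,b):
    P=cloud(c); hsv=cv2.cvtColor(c["img"],cv2.COLOR_RGB2HSV)
    d=P[...,:2]-np.array([.569,-.385])
    near=(np.linalg.norm(d,axis=-1)<.3)
    g=near&(hsv[...,0]>38)&(hsv[...,0]<90)&(hsv[...,1]>70)&(P[...,2]>.1)&(P[...,2]<.165)
    print("green",g.sum(),np.median(P[g],0) if g.any() else "", np.argwhere(g).mean(0) if g.any() else "")
E
```

```text
[ 0.52262246 -0.18672851  0.43389514] [-3.14011519e+00 -5.37542122e-04  1.50427021e+00] [0.41484581 0.00823815 0.07375423] 5.15
green 255 [ 0.59773476 -0.18249441  0.14391079] [195.6627451  370.24313725]
green 8 [ 0.60095541 -0.17936288  0.14382552] [194.125 277.75 ]
green 16 [ 0.60043537 -0.18442736  0.14283737] [201.375  296.5625]
```

View pics/e.png

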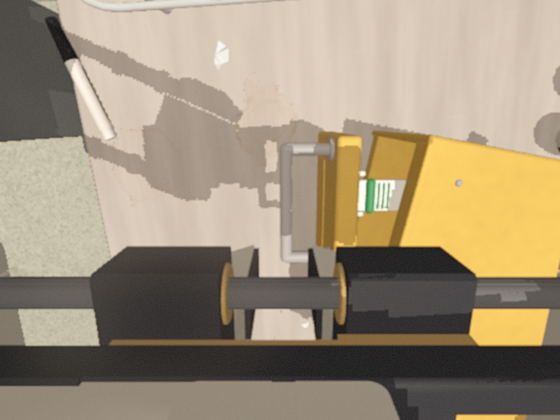

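The ridge is the solid green bar at pixel (371,196). It sits about 205 along the door, 15 behind the inner face and 0.144 high, all as expected.

>>> {"op": "arm_command", "data": {
  "xyz": [
    [7,0,0],
    [7,0,0],
    [7,0,0],
    [7,0,0],
    [7,0,0],
    [7,0,0],
    [7,1,0],
    [7,1,0],
    [7,1,0],
    [7,1,0],
    [6,0,0],
    [0,0,0],
    [0,0,0]
  ],
  "spin": [-8.3,-8.3,-8.3,-8.3,-8.3,-8.3,-8.3,-8.3,-8.3,-8.3,-7,0,0],
  "jaw": -1
}}

```text
time: 6.45
tool_pos: [0.5989, -0.183, 0.4283]
tool_rot: [-3.139, 0.012, -0.063]
contact_force: [0.1, -0.7, 0.9]
opening: 0.0002
grip_force: 0.0
```

```bash
python3 - <<'E'
from h import *
snap("side","f.png"); s=observe(); print(s["tool_pos"],s["tool_rot"],s["contact_force"],s["time"],s["opening"],s["qpos"].round(2) if hasattr(s["qpos"],"round") else s["qpos"])
E
```

```text
[ 0.59884911 -0.18301874  0.42833285] [-3.13873449  0.01232588 -0.06316931] [ 0.02919722  0.6195306  -0.2088204 ] 6.5 0.0005203637765509275 [-0.42  0.52  1.17 -0.    1.46  1.22]
```

>>> {"op": "arm_command", "data": {
  "xyz": [
    [0,0,-20],
    [0,0,-25],
    [0,0,-20],
    [0,0,-10],
    [0,0,-8],
    [0,0,0],
    [0,0,0]
  ],
  "spin": [0,0,0,0,0,0,0]
}}

```text
time: 7.2
tool_pos: [0.5992, -0.1829, 0.3533]
tool_rot: [3.141, -0.003, -0.066]
contact_force: [0.1, -0.3, 1.0]
opening: 0.0004
grip_force: 0.0
```

```bash
python3 - <<'E'
from h import *
c=snap("side","g.png"); a=snap("scene","ga.png"); s=observe(); print(s["tool_pos"],s["tool_rot"],s["contact_force"],s["time"])
x=cv2.resize(c["img"][160:300,240:400],(400,350),interpolation=3); y=cv2.resize(a["img"][130:270,220:380],(400,350),interpolation=3)
cv2.imwrite("pics/g2.png",np.hstack([x,y])[...,::-1])
E
```

```text
[ 0.59922584 -0.18284075  0.35307467] [ 3.14075260e+00 -2.29919621e-03 -6.60672361e-02] [-0.61376477  0.26470632  0.10508523] 7.3
```

View pics/g2.png

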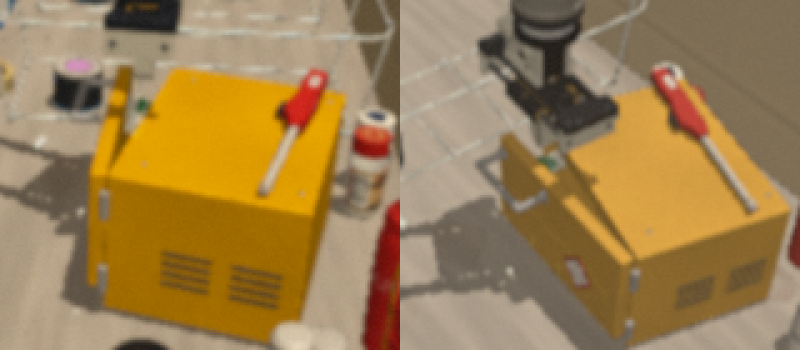

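The closed fingers stand over the gap, with the green ridge just below them in both views. Descending until force shows.

>>> {"op": "arm_command", "data": {
  "xyz": [
    [0,0,-10],
    [0,0,-8],
    [0,0,-6],
    [0,0,-4],
    [0,0,0]
  ],
  "spin": [0,0,0,0,0]
}}

```text
time: 7.8
tool_pos: [0.599, -0.1828, 0.3231]
tool_rot: [-3.141, 0.001, -0.066]
contact_force: [-0.2, -0.3, 0.1]
opening: 0.0008
grip_force: 0.0
```

>>> {"op": "arm_command", "data": {
  "xyz": [
    [0,0,-3],
    [0,0,-3],
    [0,0,0]
  ],
  "spin": [0,0,0]
}}

```text
time: 8.1
tool_pos: [0.5992, -0.1828, 0.3188]
tool_rot: [3.141, -0.002, -0.066]
contact_force: [-1.2, 0.6, 7.6]
opening: 0.0002
grip_force: 3.8
```

>>> {"op": "arm_command", "data": {
  "xyz": [
    [0,0,-3],
    [0,0,-2],
    [0,0,0]
  ],
  "spin": [0,0,0]
}}

```text
time: 8.4
tool_pos: [0.5998, -0.1828, 0.3163]
tool_rot: [3.14, -0.007, -0.066]
contact_force: [-1.5, 2.4, 14.8]
opening: 0.0004
grip_force: 10.8
```

>>> {"op": "arm_command", "data": {
  "xyz": [
    [-3,0,0],
    [-3,0,0],
    [-5,0.6,0],
    [-5,0.5,0],
    [0,0,0]
  ],
  "spin": [0,0,1.4,1.4,0]
}}

```text
time: 8.9
tool_pos: [0.5836, -0.1815, 0.3162]
tool_rot: [3.14, -0.007, -0.017]
contact_force: [-1.6, 2.1, 15.4]
opening: 0.0
grip_force: 10.7
```

>>> {"op": "arm_command", "data": {
  "xyz": [
    [-5,0.5,0],
    [-5,0.4,0],
    [-5,0.2,0],
    [-5,0.0,0],
    [0,0,0]
  ],
  "spin": [1.4,1.4,1.4,1.4,0]
}}

```text
time: 9.4
tool_pos: [0.5636, -0.1809, 0.3162]
tool_rot: [3.138, -0.007, 0.081]
contact_force: [-0.8, 1.2, 16.4]
opening: 0.0004
grip_force: 10.8
```

```bash
python3 - <<'E'
from h import *
c=snap("side","i.png"); a=snap("scene","ia.png")
x=cv2.resize(c["img"][160:300,240:400],(400,350),interpolation=3); y=cv2.resize(a["img"][130:270,220:380],(400,350),interpolation=3)
cv2.imwrite("pics/i2.png",np.hstack([x,y])[...,::-1])
E
```

```text
(no output)
```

View pics/i2.png

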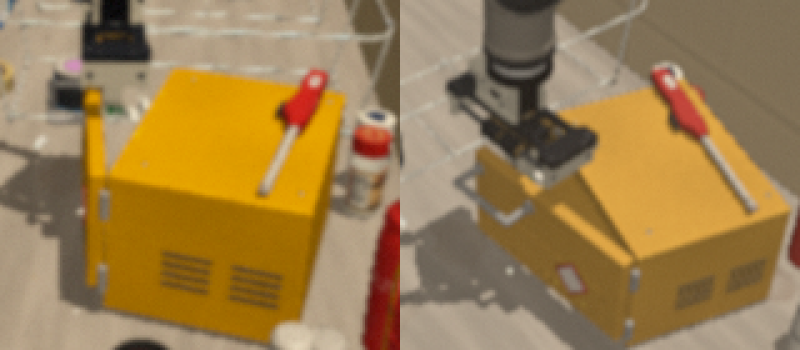

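The door follows the fingers. It is past the catch, at about 0.33 rad, and the lighter has not moved. I'll draw it a little further, ease off the hook and keep pushing the inner face round.

>>> {"op": "arm_command", "data": {
  "xyz": [
    [-5,-0.3,0],
    [-5,-0.4,0],
    [-5,-0.4,0],
    [-5,-0.5,0],
    [0,0,6],
    [0,0,8],
    [0,0,4],
    [0,0,0]
  ],
  "spin": [1.4,1.4,1.4,1.5,0,0,0,0]
}}

```text
time: 10.3
tool_pos: [0.5431, -0.1822, 0.3311]
tool_rot: [3.141, -0.0, 0.18]
contact_force: [-0.6, 1.2, -0.7]
opening: 0.0002
grip_force: 0.0
```

>>> {"op": "arm_command", "data": {
  "xyz": [
    [-11,-2,0],
    [-11,-2,0],
    [-11,-3,0],
    [-11,-3,0],
    [-10,-4.5,0],
    [-10,-4.5,0],
    [-10,-5.5,0],
    [-10,-5.5,0],
    [-9,-6.5,0],
    [-9,-6.5,0],
    [0,0,0]
  ],
  "spin": [3,3,3,3,3,3,3,3,3,3,0]
}}

```text
time: 11.4
tool_pos: [0.4403, -0.2256, 0.3303]
tool_rot: [-3.14, 0.001, 0.703]
contact_force: [-0.7, 0.7, -0.2]
opening: 0.0002
grip_force: 0.0
```

>>> {"op": "arm_command", "data": {
  "xyz": [
    [-8,-7.5,0],
    [-8,-7.5,0],
    [-7.5,-8.5,0],
    [-7.5,-8.5,0],
    [-6.5,-9,0],
    [-6.5,-9,0],
    [-5.5,-10,0],
    [-5.5,-10,0],
    [-4.5,-10,0],
    [-4.5,-10,0],
    [0,0,0]
  ],
  "spin": [3,3,3,3,3,3,3,3,3,3,0]
}}

```text
time: 12.5
tool_pos: [0.377, -0.3157, 0.3303]
tool_rot: [-3.141, -0.0, 1.225]
contact_force: [0.4, -0.2, 0.3]
opening: 0.0002
grip_force: 0.0
```

```bash
python3 - <<'E'
from h import *
c=snap("side","j.png"); a=snap("scene","ja.png"); s=observe(); print(s["tool_pos"],s["contact_force"],s["time"])
x=cv2.resize(c["img"][150:360,190:400],(400,400)); y=cv2.resize(a["img"][150:360,190:400],(400,400))
cv2.imwrite("pics/j2.png",np.hstack([x,y])[...,::-1])
for c in (c,a):
    P=cloud(c); hsv=cv2.cvtColor(c["img"],cv2.COLOR_RGB2HSV)
    m=(hsv[...,0]>14)&(hsv[...,0]<28)&(hsv[...,1]>150)&(abs(P[...,2]-.168)<.005)&(P[...,0]<.55)&(P[...,0]>.25)
    p=P[m][:,:2]; 
    if len(p)>5:
        v=cv2.fitLine(p.astype(np.float32),cv2.DIST_HUBER,0,.01,.01).ravel(); print(len(p),v, "angle",np.arctan2(-v[0]*np.sign(-v[0]),0) if 0 else np.arctan2(abs(v[0]),v[1]*-np.sign(v[0]))+.246)
E
```

```text
[ 0.37716784 -0.31487834  0.33035099] [ 0.22256257 -0.37166544 -0.06612787] 12.6
413 [ 0.9652288  -0.26140645  0.42627457 -0.35850114] angle 1.5523174
440 [ 0.96585995 -0.25906488  0.43603325 -0.35978836] angle 1.5547425
```

View pics/j2.png

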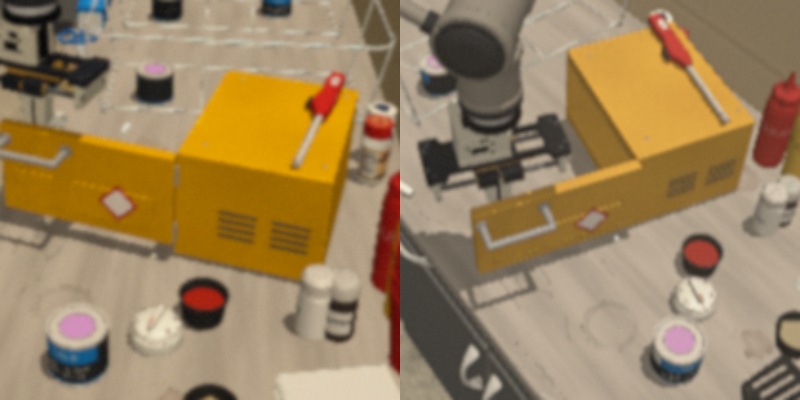

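The door stands at about 1.55 rad and everything else is in place. I'll back off the door and rise.

>>> {"op": "arm_command", "data": {
  "xyz": [
    [1,4,0],
    [1,5,0],
    [0,0,20],
    [0,0,30],
    [0,0,30],
    [0,0,0],
    [0,0,0],
    [0,0,0],
    [0,0,0],
    [0,0,0]
  ],
  "spin": [0,0,0,0,0,0,0,0,0,0]
}}

```text
time: 13.6
tool_pos: [0.379, -0.3061, 0.4099]
tool_rot: [-3.14, -0.001, 1.227]
contact_force: [-1.1, 0.3, 0.5]
opening: 0.0006
grip_force: 0.0
```

```bash
python3 - <<'E'
from h import *
s=observe(); print(s["tool_pos"],s["contact_force"],s["time"])
c=read_camera("scene"); P=cloud(c); hsv=cv2.cvtColor(c["img"],cv2.COLOR_RGB2HSV)
m=(hsv[...,0]>14)&(hsv[...,0]<28)&(hsv[...,1]>150)&(abs(P[...,2]-.168)<.005)&(P[...,0]<.55)&(P[...,0]>.25)
v=cv2.fitLine(P[m][:,:2].astype(np.float32),cv2.DIST_HUBER,0,.01,.01).ravel(); a=np.arctan2(abs(v[0]),-v[1]*np.sign(v[0]))+.246; print(a)
if a>1.48: print(hand_in())
E
```

```text
[ 0.37897926 -0.30606643  0.40986609] [-1.07637518  0.26301441  0.52553271] 13.6
1.5533888
the job is handed in; nothing more can be done
None
```

The catch was pressed down and passed, and the door stands open at about 1.55 rad; the lighter and nearby items looked undisturbed, the arm was clear, and I handed the job in at about 13.7 s (the judge returned no verdict, and I didn't check the hook's final position).

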